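Fetch a ring mould from under the cooling rack with a hand reacher

TASK

The smaller of the two steel ring moulds has slid under the loaded cooling rack. Pick up the hand reacher by its two squeeze paddles, put its open jaws round the small ring under the rack, squeeze so that the jaws close on it and draw it fully out onto the open table in front of the rack; then let go, leaving the ring standing flat as it was and the reacher lying flat on the table. Do not touch the small ring with the fingers and leave the larger ring where it is.

Things in the scene. Friction and masses are not known exactly. Their poses are not given: they have to be found in the camera images.
- reacher_grip (a point): Where to pinch the reacher from above: midway between its two black squeeze paddles, 36 mm above its underside. x points along the shaft to the jaws, y is the squeezing direction, z up. Paddles: upright plates 60 mm long, 13 to 55 mm above the underside, 62 mm over their outer faces when released, either side of a grey handle 22 mm wide, 40 mm tall, reaching 68 mm back.
- reacher: The 0.26 m, 0.23 kg hand reacher: grey handle with paddles, thin shaft, two jaws with black pads. Lies flat before the rack, jaws to the robot's left. Origin on its underside below reacher_grip, same axes. Ahead of the grip: jaw tips up to 193 mm, middle of the pads 165 mm open, 170 mm closed. Pads 6 to 30 mm above the underside; open jaws are 110 mm wide outside.
- trigger (a joint): How far each paddle is squeezed in: 0 released, 0.012 m fully in; width over them = 62 mm less twice this. Sprung out, 6 N at 0 to 12 N. The jaws follow: 90 mm free between them at 0, 75 mm at 0.0025, on the small ring at 0.010. Squeezed to 57 mm the reacher can be carried with open jaws; squeezing on with 20 to 40 N until it stalls grips the ring; letting out frees it.
- small_ring: Ring mould to fetch: plain steel ring, open at both ends, 44 mm across, 34 mm high, 0.08 kg, standing on the table under the rack, about 60 mm behind its front edge. Origin: centre of its underside. Its yaw means nothing.
- large_ring: Ring mould to leave: plain steel ring, 69 mm across, 32 mm high, beside the small one under the rack, centres about 110 mm apart; which is left and which right varies. Origin: centre of its underside.
- rack_front (a point): Table point below the middle of the front edge of the fixed wire cooling rack, 280 mm wide, 180 mm deep, with dough balls on top. x points level into the gap, square to the front edge, y left along the edge, z up. 78 mm clear under the wires, whose top is at 87 mm; dough balls to 0.13 m. The front is open but for thin legs 140 mm either side.
Mind the look-alikes: they are no part of the job. Several things have the shape of the small_ring; the one meant has the colours described above.

How it is judged (in metres and radians):
On the way, in this order (a step that is already met when the one before it is completed fails the run):
1. the reacher's jaws are squeezed shut on the small ring while it is still under the rack (value of joint trigger above 0.006 m and contact force between reacher and small_ring above 1 N and x of small_ring in the frame of rack_front above 0.022 m), for 0.2 s.
2. the small ring, still gripped in the jaws, is out in front of the rack (value of joint trigger above 0.006 m and contact force between reacher and small_ring above 1 N and x of small_ring in the frame of rack_front below -0.022 m), for 0.1 s.
At the end, for the whole second after the job is handed in: Small ring upright within 10 degrees, at rest on the table, its centre at least 22 mm before the rack's front edge; reacher at rest, flat on the table within 10 degrees, paddles sprung out (trigger below 4 mm); large ring within 20 mm of its start (x of small_ring in the frame of rack_front below -0.022 m and height (world z) of small_ring between -0.01 and 0.008 m and angle between each of small_ring, reacher's own z axis and vertical below 0.17 rad and linear speed of each of small_ring, reacher below 0.02 m/s and value of joint trigger below 0.004 m and height (world z) of reacher between -0.01 and 0.012 m and distance of large_ring from where it was at the start of the episode below 0.02 m); the robot touches nothing.
It fails at once if the fingers touch the small ring (contact force between the fingers and small_ring above 0.5 N).
It fails at once if the large ring is shifted by more than 20 mm (distance of large_ring from where it was at the start of the episode above 0.02 m).
It also fails if it takes over 42 s, if anything falls off the work surface, if the arm or the gripper's body presses on something with over 40 N, if the wrist force passes 120 N, or if a joint passes its speed limit or range.

ROBOT

A 6-joint arm with a two-finger parallel gripper is mounted at the origin on a cart in front of the work surface, level with it; the furniture and walls round the work are solid. World frame = base frame: x ahead of the robot, y to its left, z up, the work surface at z = 0. Lengths are in mm, angles in rad, forces in N, time in s.
With the tool pointing down it reaches from about 350 to 975 mm from the base axis. Payload 7.1 kg.
Tool frame: the origin (TCP) lies at the very end of the fingers, on their centre line; the grasp point (between the pads) lies 19 mm behind it; y points along the fingers, x is the direction in which the jaws open and shut, and the axes are right-handed (so a half turn about y gives the same grasp; the last joint's range is limited). The gripper opens to 88 mm and grips with 3 to 60 N. Pads are 20 mm wide; open, the fingers measure 115 mm over their backs; the gripper's body (75 mm by 178 mm) begins 61 mm behind the grasp point.
Start: joints at [1.115, 0.423, 1.63, -0, 1.089, -0.019], TCP at [264.369, 566.316, 222.675] pointing down, gripper open.
Joint ranges: [-3, 3], [-0.9, 2.11], [0.09, 2.58], [-1.31, 4.45], [0.11, 2.69], [-2.54, 2.54]. Speed limits (rad/s): [2.39, 2.39, 3.01, 3.14, 3.14, 3.14].

INTERFACE

Orientations are given as a rotation vector (axis times angle).
In Python, from workcell import ctrl gives the robot as it stands. The module is installed in compiled form; this text tells all that it offers.
- The arm moves only by the tool carry_out, never from a script. Its arguments are lists of equal length, an entry for each row: "delta_pos": the shift along the tool's x, y, z in cm, a list of three; "rotation": the turn, a rotation vector about the tool's x, y, z in rad, a list of three. In form: {"delta_pos": [[dx, dy, dz], ...], "rotation": [[wx, wy, wz], ...]}. A call has 1 to 12 rows; each row is the pose to reach, as a shift and turn from the pose commanded when the call began, along the tool's axes at that moment; what a row does not reach only later rows make up. A row lasts 1/12 s, in which the tool goes at most 41.7 mm and 7.16 degrees, less where a joint would pass 70% of its speed; a pose out of reach is approached as far as the arm can. A call with a gripper value outside its range is refused whole. "hand" is the closure in counts, from 0 (fully open) to 255 (shut), set as the call begins (left out, the last holds). The fingers move at their own pace and stop on an object; the grip force is fixed at half the most. Time passes only in rows, so rows that repeat a pose let the fingers close. It gives the time, the measured TCP pose, the force and the opening at its end, in the units of the state.
- ctrl.get_obs(): the state, without advancing time (a new reading comes with each control period).
- ctrl.get_image(name): name is "scene" or "side" or "wrist"; returns the picture (420x560x3 uint8, red, green, blue); there is no depth.
- ctrl.camera_info(name): a dict with "fov_y" (degrees; the focal length in pixels is half the picture's height over the tangent of half this angle, whatever the lens; pixels are square), "cx", "cy" (the principal point, pixels), "k1" (the pictures are not rectified: a ray, as slopes to the right and down, at radius r is drawn at 1 + k1 r^2 times it, then the intrinsics apply), "R" (3x3) and "t" (3): a world point X has camera coordinates R X + t; the wrist camera has in their place "T_tool_cam" (4x4, takes a point from camera to tool coordinates, whose origin is the TCP and whose axes are the tool frame's). Camera axes: x right, y down, z forward; pixel columns grow to the right and rows downward; lengths in mm; the calibration is good to about 2 mm. A picture is of the moment at which its call begins: read the wrist's pose just before it. camera_info takes no time and is no camera call.
- ctrl.close_job(): hands the job in, once; it reports no verdict.
The state is a dict: "t": time; "qpos": joint angles; "qvel": joint speeds; "joint_torque": joint torques, N m; "ee_pos": TCP position; "orientation": TCP orientation; "ft_force": force on the tool from outside, world axes, zero at the start; "moment": the same for the moment, N m; "width": finger opening in mm.
Only numpy, scipy, OpenCV 4.12 (cv2) and the standard library are available. Lean on these libraries where they do the work, as an engineer would, in place of code of your own. Each camera call takes 0.05 s, during which the arm holds its last target.

## Working session

There is one attempt and no reset: what is moved stays moved. The work goes in short steps, Python scripts to look and compute and a tool call to move; the robot and the scene stay as the last step left them, time stands still between calls to the robot, and variables do not carry over. Pictures are saved under pics/ and viewed, and the job is handed in when it is done.

Besides the shell and the picture viewer there is one more tool, called after "Request:" as a command line: name --argument value ..., lists and objects as JSON in quotes. carry_out: Moves the arm, as the interface text tells. Its arguments: {"type":"object","properties":{"delta_pos":{"type":"array","items":{"type":"array","items":{"type":"number"}}},"rotation":{"type":"array","items":{"type":"array","items":{"type":"number"}}},"hand":{"type":"number"}},"required":["delta_pos","rotation"]}

```bash
mkdir -p pics; ls
python3 - <<'E'
from workcell import ctrl
import cv2,json
o=ctrl.get_obs(); print(o)
for n in ["scene","side","wrist"]:
    cv2.imwrite(f"pics/{n}0.png",ctrl.get_image(n)[:,:,::-1]); print(n,ctrl.camera_info(n))
E
```

```text
pics
{'t': 0.0, 'qpos': array([ 1.11499284e+00,  4.23792120e-01,  1.63070316e+00, -1.76213024e-06,
        1.08861638e+00, -1.90106896e-02]), 'qvel': array([-0.00062299, -0.00255986, -0.00055477,  0.00155874,  0.00035127,
        0.00187214]), 'joint_torque': array([-1.81502659e-03, -5.44610882e+01, -2.73663443e+01,  6.43009879e-02,
        2.27486895e-02, -1.24649364e-04]), 'ee_pos': array([264.13024711, 565.81822511, 221.92695875]), 'orientation': array([-1.38555072, -0.88076748,  0.88289489]), 'ft_force': array([-0.21699611,  0.11822648,  0.19021098]), 'moment': array([-0.0686488 , -0.03169333,  0.00194897]), 'width': 88.0187657399392}
scene {'fov_y': 42.65069495371261, 'cx': 287.0855913666977, 'cy': 206.61972718017387, 'k1': -0.20288200927170688, 'R': array([[ 0.90112429, -0.43284253, -0.02494704],
       [-0.20413706, -0.37281808, -0.90517111],
       [ 0.38249585,  0.82076429, -0.42431463]]), 't': array([-587.56528245,   95.52995509,  849.33416815])}
side {'fov_y': 43.03903915858086, 'cx': 274.34563218203175, 'cy': 213.31737280263346, 'k1': 0.03895845999402924, 'R': array([[-0.99995537,  0.00789062, -0.00519501],
       [ 0.00917881,  0.68131628, -0.73193161],
       [-0.00223595, -0.73194663, -0.6813583 ]]), 't': array([562.66608873, 138.18271294, 838.16899605])}
wrist {'fov_y': 67.15473374426398, 'cx': 288.21855652014904, 'cy': 212.35700701242718, 'k1': -0.020225964086015347, 'T_tool_cam': array([[ 9.99999629e-01, -4.43480472e-05, -8.60606795e-04,
        -2.08596295e-01],
       [ 8.08534189e-04, -2.97219436e-01,  9.54808857e-01,
        -1.62686669e+02],
       [-2.98132975e-04, -9.54809198e-01, -2.97219290e-01,
         8.27555934e+01],
       [ 0.00000000e+00,  0.00000000e+00,  0.00000000e+00,
         1.00000000e+00]])}
```

View pics/scene0.png

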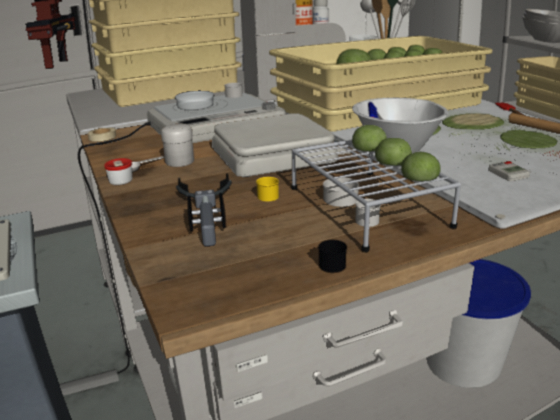

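View pics/side0.png

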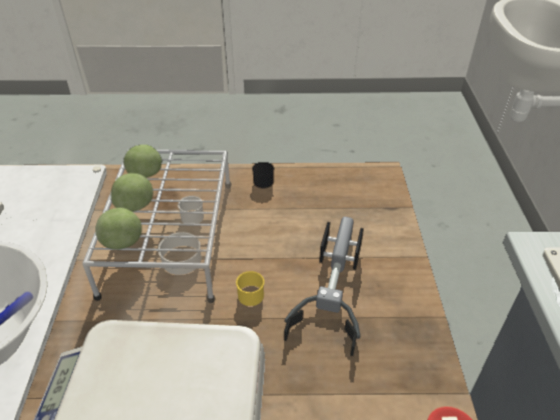

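View pics/wrist0.png

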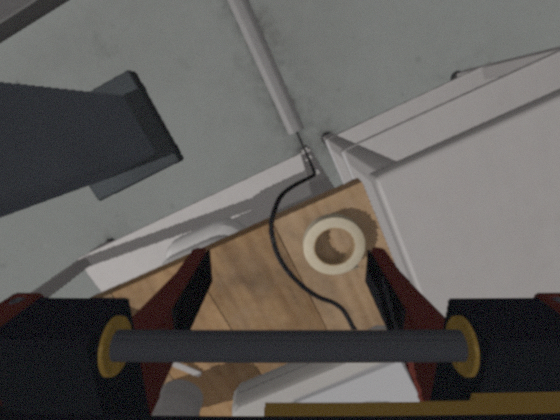

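Scene: the reacher is at side (340,270) with its jaws toward the robot's left. Four things have the ring shape or are close to it: yellow (250,289), black (263,174), and two steel rings under the rack at side (191,210) and (180,252). The small steel one at (191,210) fits the description. I'll enlarge that area to confirm.

```bash
cat > h.py <<'E'
import numpy as np,cv2
from workcell import ctrl
from scipy.spatial.transform import Rotation as Ro
def K(i): 
    f=210/np.tan(np.radians(i['fov_y']/2)); return np.array([[f,0,i['cx']],[0,f,i['cy']],[0,0,1]])
def pix2w(n,uv,z,info=None):
    i=ctrl.camera_info(n); k=K(i); uv=np.array(uv,float).reshape(-1,2)
    p=(uv-[i['cx'],i['cy']])/k[0,0]; q=p.copy()
    for _ in range(30): q=p/(1+i['k1']*(q**2).sum(1,keepdims=True))
    R,t=RT(n)
    d=np.c_[q,np.ones(len(q))]@R; c=-R.T@t
    s=(np.asarray(z)-c[2])/d[:,2]
    return c+d*s[:,None]
def RT(n):
    i=ctrl.camera_info(n)
    if n!='wrist': return np.array(i['R']),np.array(i['t'])
    o=ctrl.get_obs(); T=np.eye(4);T[:3,:3]=Ro.from_rotvec(o['orientation']).as_matrix();T[:3,3]=o['ee_pos']
    M=np.linalg.inv(T@i['T_tool_cam']); return M[:3,:3],M[:3,3]
def w2pix(n,X):
    i=ctrl.camera_info(n);k=K(i);R,t=RT(n)
    c=np.atleast_2d(X)@R.T+t; q=c[:,:2]/c[:,2:]
    q=q*(1+i['k1']*(q**2).sum(1,keepdims=True)); return q*k[0,0]+[i['cx'],i['cy']]
def crop(src,dst,x0,y0,x1,y1,f):
    im=cv2.imread(src); im=cv2.resize(im[y0:y1,x0:x1],None,fx=f,fy=f,interpolation=cv2.INTER_CUBIC)
    for x in range((x0+9)//10*10,x1,10): 
        cv2.line(im,((x-x0)*f,0),((x-x0)*f,6 if x%50 else 14),(0,0,255),1)
        if x%20==0: cv2.putText(im,str(x),((x-x0)*f,22),0,.35,(0,0,255),1)
    for y in range((y0+9)//10*10,y1,10):
        cv2.line(im,(0,(y-y0)*f),(6,(y-y0)*f),(0,0,255),1)
        if y%20==0: cv2.putText(im,str(y),(8,(y-y0)*f+4),0,.35,(0,0,255),1)
    cv2.imwrite(dst,im)
E
python3 - <<'E'
from h import *
crop('pics/side0.png','pics/s_rack.png',80,140,280,310,4)
crop('pics/side0.png','pics/s_reach.png',270,200,390,360,4)
crop('pics/scene0.png','pics/c_rack.png',280,130,480,280,4)
E
```

```text
(no output)
```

View pics/s_rack.png

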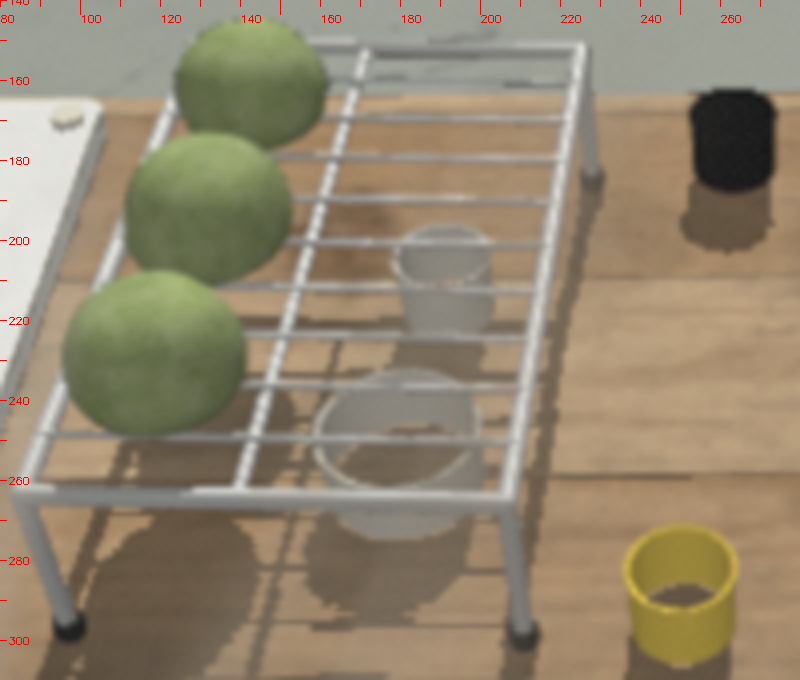

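View pics/s_reach.png

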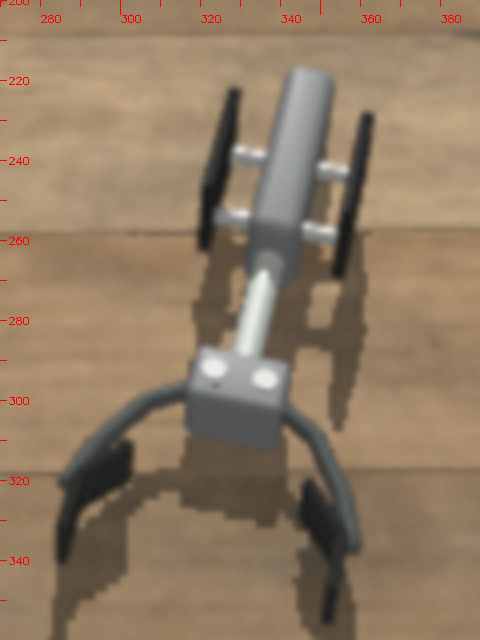

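View pics/c_rack.png

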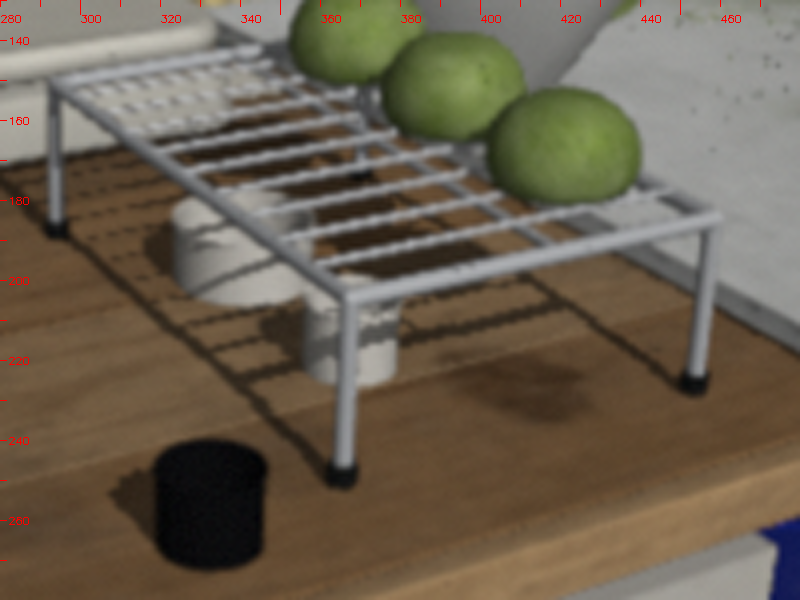

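Run:
```python
from h import *
np.set_printoptions(precision=1,suppress=True)
for n,uv,z in [('rackFR_top',(225,152),87),('rackFL_top',(208,263.5),87),('footFR',(228,185),5),('footFL',(211,299),5),('backL',(85,263),87),
 ('small rim',(190.2,203),34),('large rim',(179,246.5),32),('yellow',(249.5,282),34),('black',(263,168.5),34),
 ('handle back',(346,218),40),('handle front',(337.5,256),40),
 ('padFar back top',(328,222),55),('padFar fr bottom',(320.5,262),13),('padNear back top',(362,228),55),('padNear fr bottom',(354,269),13),
 ('block ctr top',(331,292),34)]:
    print(n,pix2w('side',uv,z)[0])
print()
for n,uv,z in [('rackFR_top',(366,204),87),('rackFL_top',(293.5,151),87),('footFR',(366,247),5),('footFL',(294,187),5),('small rim c',(367,204),34)]:
    print(n,pix2w('scene',uv,z)[0])
```

```text
rackFR_top [ 651.3 -284.6   87. ]
rackFL_top [659.8  -9.8  87. ]
footFR [ 651.2 -287.6    5. ]
footFL [662.3  -8.5   5. ]
backL [840.5 -13.5  87. ]
small rim [ 712.8 -203.2   34. ]
large rim [720.1 -97.2  32. ]
yellow [600.9 -18.   34. ]
black [ 582.2 -301.9   34. ]
handle back [ 437.2 -153.8   40. ]
handle front [460.3 -65.2  40. ]
padFar back top [ 471.4 -128.7   55. ]
padFar fr bottom [485.4 -76.8  13. ]
padNear back top [ 416.3 -113.7   55. ]
padNear fr bottom [431.8 -60.9  13. ]
block ctr top [476.3   3.1  34. ]

rackFR_top [ 644.9 -297.4   87. ]
rackFL_top [656.5 -24.4  87. ]
footFR [ 654.5 -288.5    5. ]
footFL [662.1 -11.7   5. ]
small rim c [ 711.  -203.3   34. ]
```

```bash
cat >> h.py <<'E'
def cur():
    o=ctrl.get_obs(); return Ro.from_rotvec(o['orientation']),o['ee_pos'],o
def plan(pos,yawx,R0=None,p0=None):
    """target TCP pos, yaw of tool x (rad), pointing down -> delta_pos cm, rotvec in tool frame"""
    R,p,o=cur()
    if R0 is not None: R,p=R0,p0
    x=np.array([np.cos(yawx),np.sin(yawx),0]); y=np.array([0,0,-1.]); z=np.cross(x,y)
    T=Ro.from_matrix(np.c_[x,y,z])
    return R.inv().apply(np.array(pos)-p)/10,(R.inv()*T).as_rotvec()
E
python3 - <<'E'
from h import *
np.set_printoptions(precision=3,suppress=True)
R,p,o=cur(); print(R.as_matrix())
for y in (75+90,75-90): print(plan([452,-93,200],np.radians(y)))
E
```

```text
[[ 0.423 -0.001 -0.906]
 [ 0.906 -0.001  0.423]
 [-0.001 -1.     0.   ]]
(array([-51.763,   2.269, -44.892]), array([-0.001, -1.746, -0.001]))
(array([-51.763,   2.269, -44.892]), array([ 0.001,  1.396, -0.001]))
```

Request:
carry_out --delta_pos '[[-51.8,4,-44.9],[-51.8,4,-44.9],[-51.8,4,-44.9],[-51.8,4,-44.9],[-51.8,4,-44.9],[-51.8,4,-44.9],[-51.8,4,-44.9],[-51.8,4,-44.9],[-51.8,4,-44.9],[-51.8,4,-44.9],[-51.8,4,-44.9],[-51.8,4,-44.9]]' --rotation '[[0,1.4,0],[0,1.4,0],[0,1.4,0],[0,1.4,0],[0,1.4,0],[0,1.4,0],[0,1.4,0],[0,1.4,0],[0,1.4,0],[0,1.4,0],[0,1.4,0],[0,1.4,0]]' --hand 0

```text
t: 1.15
ee_pos: [401.1, 84.3, 193.6]
orientation: [-1.56, 0.213, -0.214]
ft_force: [0.1, -0.1, -0.6]
width: 87.6
```

Run:
```python
from h import *
np.set_printoptions(precision=3,suppress=True)
R,p,o=cur(); print(o['t'],p,R.as_matrix()[:,0],o['qpos'])
print(plan([452,-93,180],np.radians(-15)))
```

```text
1.15 [401.093  84.318 193.61 ] [ 0.963 -0.269  0.   ] [0.178 0.147 2.107 0.    0.887 0.45 ]
(array([  9.671,   1.361, -15.71 ]), array([-0.  , -0.01,  0.  ]))
```

Request:
carry_out --delta_pos '[[8.5,1.2,-13],[8.5,1.2,-13],[8.5,1.2,-13],[8.5,1.2,-13],[8.5,1.2,-13],[8.5,1.2,-13],[8.5,1.2,-13]]' --rotation '[[0,0,0],[0,0,0],[0,0,0],[0,0,0],[0,0,0],[0,0,0],[0,0,0]]'

```text
t: 1.73
ee_pos: [448.3, -61.2, 181.3]
orientation: [-1.56, 0.21, -0.209]
ft_force: [-0.4, 0.0, -0.5]
width: 87.8
```

Run:
```python
from h import *
np.set_printoptions(precision=3,suppress=True)
R,p,o=cur(); print(o['t'],p,R.as_matrix()[:,0],o['qpos'],o['qvel'])
cv2.imwrite('pics/w1.png',ctrl.get_image('wrist')[:,:,::-1])
```

```text
1.7333 [448.28  -61.224 181.283] [ 0.965 -0.264 -0.001] [-0.162  0.232  2.033  0.     0.878  0.104] [ 0.029 -0.009  0.007 -0.001 -0.001 -0.002]
```

View pics/w1.png

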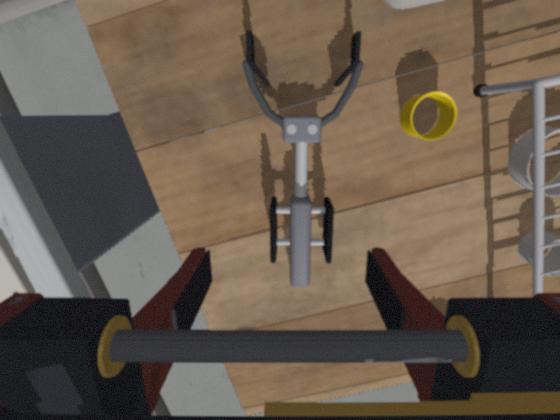

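Run:
```python
from h import *
crop('pics/w1.png','pics/w1c.png',230,20,380,295,2)
crop('pics/w1.png','pics/w1d.png',255,180,345,295,5)
```

```text
(no output)
```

View pics/w1d.png

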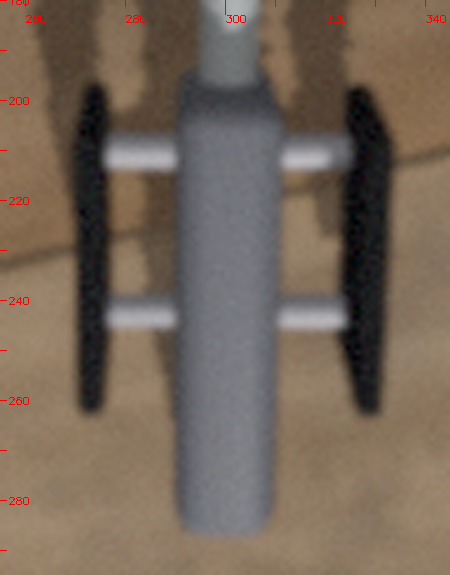

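View pics/w1c.png

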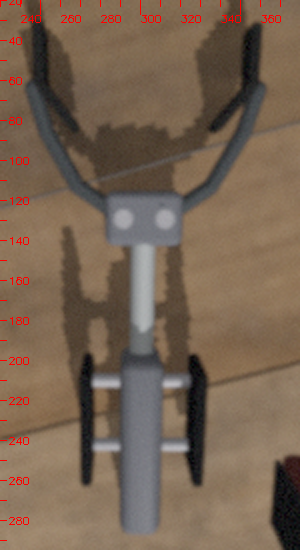

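Run:
```python
from h import *
np.set_printoptions(precision=1,suppress=True)
q=lambda u,v,z:pix2w('wrist',(u,v),z)[0]
f=q(300.4,205,40);b=q(299.4,280,40);print(f,b,np.degrees(np.arctan2(*(f-b)[1::-1])))
be=q(299.4,286,38);print('back end',be)
for nm,l,r in [('f',(272.5,198),(325,198)),('b',(271.5,262),(328,262))]: print(nm,q(*l,55),q(*r,55),(q(*l,55)+q(*r,55))/2)
# jaw block bolts, tips
print('bolts',(q(291,109,36)+q(312,109,36))/2)
print('tips',q(250,33,30),q(356,33,30),(q(250,33,30)+q(356,33,30))/2)
print('rack',q(537,85,87))
print('yellow',q(434,115,34))
```

```text
[457.6 -68.8  40. ] [ 435.4 -150.    40. ] 74.70252006194262
back end [ 433.3 -158.3   38. ]
f [434.5 -50.9  55. ] [482.4 -63.9  55. ] [458.4 -57.4  55. ]
b [ 415.1 -114.6   55. ] [ 470.  -129.6   55. ] [ 442.6 -122.1   55. ]
bolts [481.8  19.5  36. ]
tips [454.1  94.1  30. ] [545.1  69.4  30. ] [499.6  81.7  30. ]
rack [658.7 -10.2  87. ]
yellow [601.1 -18.1  34. ]
```

Run:
```python
from h import *
np.set_printoptions(precision=3,suppress=True)
print(plan([451.2,-92,17],np.radians(-15.4)))
```

```text
(array([ 1.12 , 16.439, -2.944]), array([-0.   ,  0.003, -0.001]))
```

Request:
carry_out --delta_pos '[[1.1,2,-2.9],[1.1,5,-2.9],[1.1,8,-2.9],[1.1,11,-2.9],[1.1,13,-2.9],[1.1,14.5,-2.9],[1.1,15.7,-2.9],[1.1,16.4,-2.9],[1.1,16.4,-2.9],[1.1,16.4,-2.9]]' --rotation '[[0,0,0],[0,0,0],[0,0,0],[0,0,0],[0,0,0],[0,0,0],[0,0,0],[0,0,0],[0,0,0],[0,0,0]]'

```text
t: 2.62
ee_pos: [451.9, -91.6, 17.8]
orientation: [-1.561, 0.208, -0.207]
ft_force: [0.4, 0.2, 0.1]
width: 88.0
```

Run:
```python
from h import *
np.set_printoptions(precision=3,suppress=True)
R,p,o=cur(); print(o['t'],p,o['ft_force'])
cv2.imwrite('pics/w2.png',ctrl.get_image('wrist')[:,:,::-1])
cv2.imwrite('pics/s2.png',ctrl.get_image('side')[:,:,::-1])
crop('pics/s2.png','pics/s2c.png',260,180,420,360,4)
```

```text
2.6167 [451.853 -91.576  17.751] [0.41  0.201 0.093]
```

View pics/w2.png

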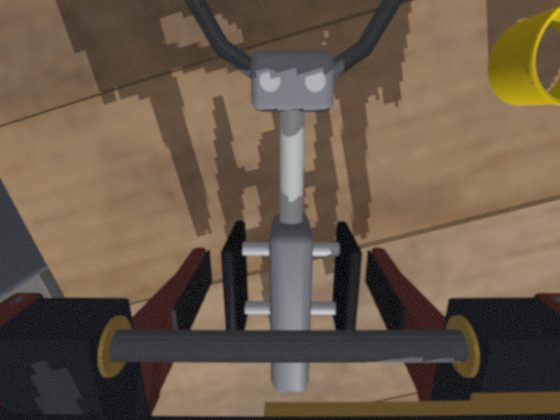

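View pics/s2c.png

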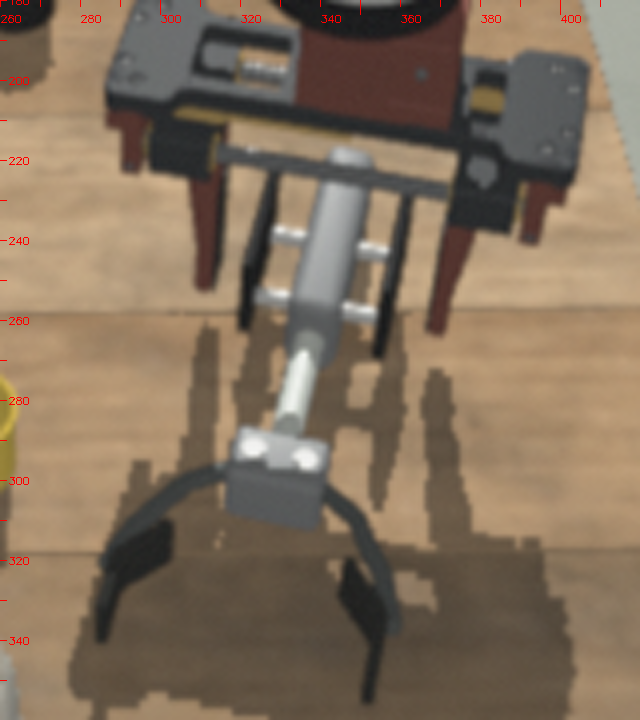

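The fingers straddle the paddles centrally (wrist columns 235/345 against fingers 205/372). I'll pinch to about 57 mm.

Request:
carry_out --delta_pos '[[0,0,0],[0,0,0],[0,0,0],[0,0,0],[0,0,0],[0,0,0],[0,0,0],[0,0,0]]' --rotation '[[0,0,0],[0,0,0],[0,0,0],[0,0,0],[0,0,0],[0,0,0],[0,0,0],[0,0,0]]' --hand 90

```text
t: 3.38
ee_pos: [452.2, -92.5, 17.9]
orientation: [-1.561, 0.208, -0.209]
ft_force: [-0.2, -0.4, 6.5]
width: 57.0
```

Request:
carry_out --delta_pos '[[0,-0.5,0],[0,-1.5,0],[0,-3,0],[0,-4.5,0],[0,-5.5,0],[0,-6,0],[0,-6,0],[0,-6,0]]' --rotation '[[0,0,0],[0,0,0],[0,0,0],[0,0,0],[0,0,0],[0,0,0],[0,0,0],[0,0,0]]'

```text
t: 4.05
ee_pos: [451.9, -92.4, 77.7]
orientation: [-1.561, 0.208, -0.209]
ft_force: [-0.0, -1.1, -4.1]
width: 56.7
```

Run:
```python
from h import *
cv2.imwrite('pics/w3.png',ctrl.get_image('wrist')[:,:,::-1])
cv2.imwrite('pics/c3.png',ctrl.get_image('scene')[:,:,::-1])
crop('pics/c3.png','pics/c3c.png',140,60,340,270,3)
```

```text
(no output)
```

View pics/w3.png

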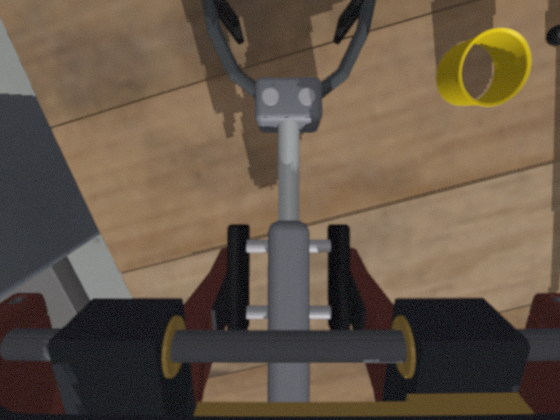

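View pics/c3c.png

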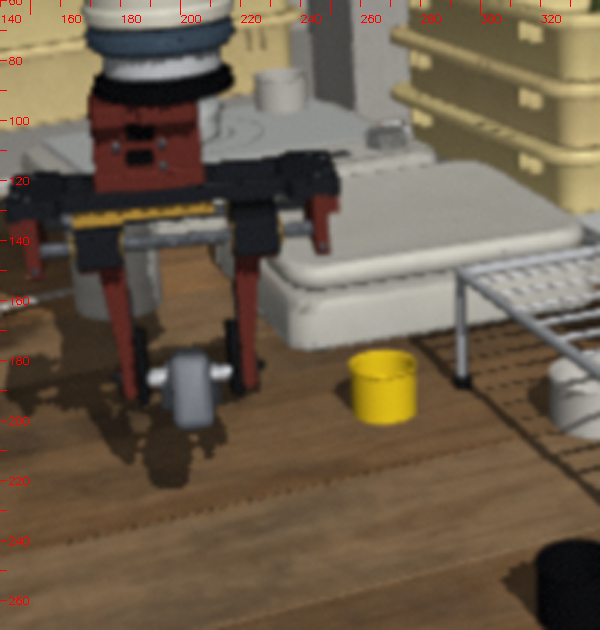

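Run:
```python
from h import *
from scipy.optimize import least_squares
i=ctrl.camera_info('wrist');k=K(i);T=np.array(i['T_tool_cam']);Ti=np.linalg.inv(T)
def proj(X):
    c=X@Ti[:3,:3].T+Ti[:3,3];q=c[:,:2]/c[:,2:];q=q*(1+i['k1']*(q**2).sum(1,keepdims=True));return q*k[0,0]+[i['cx'],i['cy']]
# reacher pts in tool frame: x lateral, y down (0 at TCP), z fwd. grasp (0,-19,0)
a=np.array([[269,82],[316,81]]);b=np.array([[270,97],[307,97]])
def f(p):
    s,x0,fw,up,th,dz=p
    P=np.array([[x0-s/2,-19-up,fw],[x0+s/2,-19-up,fw]])
    g=np.array([0,-19,0]);Q=Ro.from_rotvec([th,0,0]).apply(P-g)+g
    return np.r_[(proj(P)-a).ravel(),(proj(Q)-b).ravel(),(up-0)/5,dz]
r=least_squares(f,[30,0,110,0,0,0]);print(r.x,r.fun,np.degrees(r.x[4]))
```

```text
[19.33885605  0.35396199 94.82460192  2.62766075 -0.34223298  0.        ] [-1.36068208 -0.55664704 -1.75983547  0.43318467  1.69002888  0.07700089
  2.18634293  0.06819991  0.52553215  0.        ] -19.608505389038196
```

Run:
```python
from h import *
np.set_printoptions(precision=3,suppress=True)
print(pix2w('side',[(413,200),(435,270),(462,360),(402,164)],0))
R,p,o=cur()
print(plan([p[0],p[1],18.5],np.radians(-15.4)))
```

```text
[[ 296.917 -244.011    0.   ]
 [ 295.397  -68.664    0.   ]
 [ 296.177   99.851    0.   ]
 [ 297.409 -355.652   -0.   ]]
(array([0.006, 5.855, 0.   ]), array([ 0.   ,  0.003, -0.001]))
```

The wrist view shows the reacher has pivoted about 20° nose down in the pinch: the bolts are closer together (37 px against 47) and the tips are still on the table. I'll lower it flat again and slide it along the table instead.

Request:
carry_out --delta_pos '[[0,1,0],[0,2,0],[0,3,0],[0,4,0],[0,5,0],[0,5.5,0],[0,5.9,0],[0,5.9,0],[0,5.9,0]]' --rotation '[[0,0,0],[0,0,0],[0,0,0],[0,0,0],[0,0,0],[0,0,0],[0,0,0],[0,0,0],[0,0,0]]'

```text
t: 4.9
ee_pos: [451.7, -92.3, 18.1]
orientation: [-1.561, 0.209, -0.208]
ft_force: [0.4, 0.1, -2.0]
width: 57.2
```

Run:
```python
from h import *
np.set_printoptions(precision=3,suppress=True)
R,p,o=cur(); print(p,o['ft_force'],o['moment'])
cv2.imwrite('pics/w4.png',ctrl.get_image('wrist')[:,:,::-1])
print(plan([430,-202,18.5],np.radians(-15.4)),plan([430,-202,18.5],np.radians(-92)))
```

```text
[451.705 -92.316  18.123] [ 0.357  0.092 -2.038] [-0.158  0.109  0.051]
(array([  0.775,  -0.017, -11.152]), array([-0.   ,  0.003, -0.   ])) (array([  0.775,  -0.017, -11.152]), array([ 0.  ,  1.34, -0.  ]))
```

View pics/w4.png

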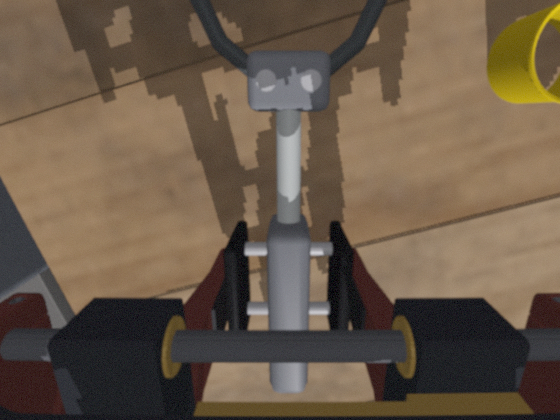

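Request:
carry_out --delta_pos '[[0,0,-0.7],[0.1,0,-2],[0.1,0,-3.5],[0.2,0,-5],[0.3,0,-6.5],[0.4,0,-8],[0.5,0,-9.2],[0.5,0,-10],[0.5,0,-10.3],[0.5,0,-10.3],[0.5,0,-10.3],[0.5,0,-10.3]]' --rotation '[[0,0,0],[0,0,0],[0,0,0],[0,0.03,0],[0,0.1,0],[0,0.2,0],[0,0.3,0],[0,0.4,0],[0,0.5,0],[0,0.6,0],[0,0.68,0],[0,0.7,0]]'

```text
t: 5.95
ee_pos: [429.5, -193.7, 18.7]
orientation: [-1.435, 0.756, -0.757]
ft_force: [0.6, -0.1, -2.7]
width: 56.8
```

Run:
```python
from h import *
np.set_printoptions(precision=3,suppress=True)
R,p,o=cur(); print(p,o['ft_force'],o['moment'],o['width'])
cv2.imwrite('pics/w5.png',ctrl.get_image('wrist')[:,:,::-1])
print(plan([430,-193,18.5],np.radians(-92)))
```

```text
[ 429.524 -193.679   18.745] [ 0.615 -0.13  -2.692] [-0.101  0.18  -0.001] 56.84994297004789
(array([-0.02 ,  0.023,  0.066]), array([-0.   ,  0.638,  0.   ]))
```

View pics/w5.png

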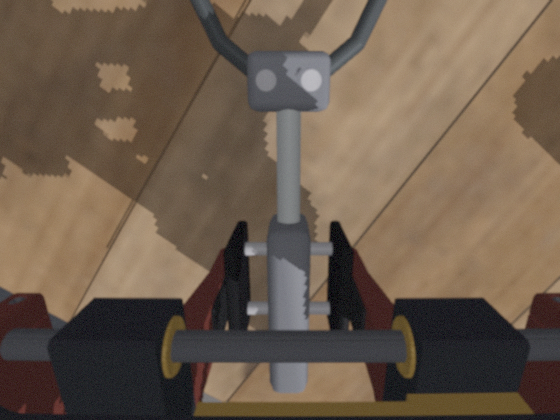

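The reacher follows the hand with no slip. I'll finish the turn.

Request:
carry_out --delta_pos '[[0,0,0],[0,0,0],[0,0,0],[0,0,0],[0,0,0],[0,0,0],[0,0,0],[0,0,0],[0,0,0]]' --rotation '[[0,0.05,0],[0,0.15,0],[0,0.25,0],[0,0.35,0],[0,0.45,0],[0,0.55,0],[0,0.61,0],[0,0.64,0],[0,0.64,0]]'

```text
t: 6.75
ee_pos: [429.6, -193.2, 18.6]
orientation: [-1.193, 1.234, -1.234]
ft_force: [0.4, 0.6, -2.3]
width: 56.9
```

Run:
```python
from h import *
np.set_printoptions(precision=3,suppress=True)
R,p,o=cur(); print(p,o['ft_force'],o['moment'],o['width'],R.as_matrix()[:,0])
for n in ['side','scene','wrist']: cv2.imwrite(f'pics/{n}6.png',ctrl.get_image(n)[:,:,::-1])
crop('pics/side6.png','pics/s6c.png',140,120,340,270,4)
```

```text
[ 429.588 -193.163   18.642] [ 0.422  0.556 -2.319] [-0.008  0.212 -0.031] 56.914597011933644 [-0.034 -0.999  0.   ]
```

View pics/s6c.png

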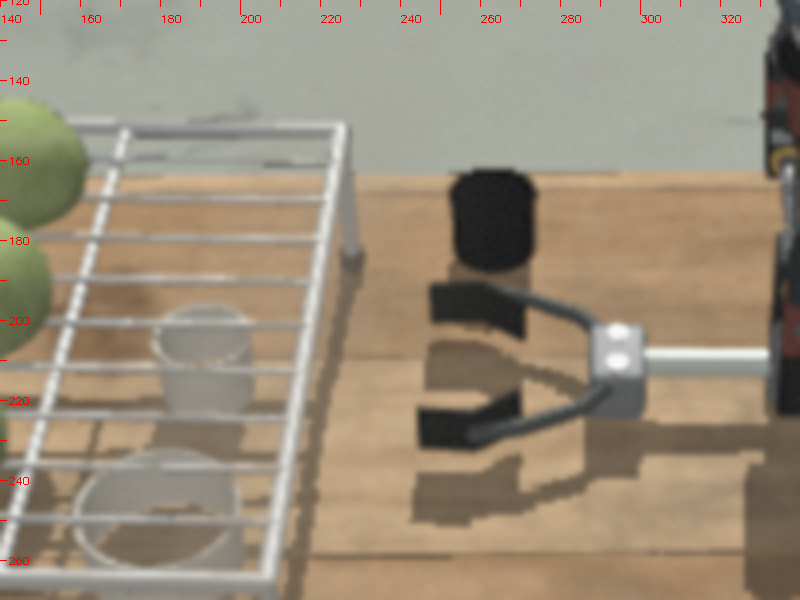

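View pics/wrist6.png

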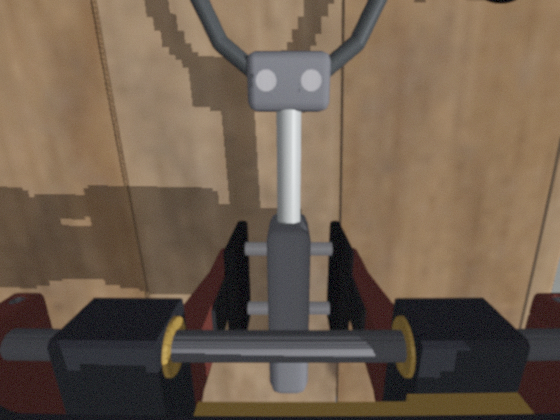

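Run:
```python
from h import *
np.set_printoptions(precision=1,suppress=True)
P=pix2w('side',[(247.5,191),(244,221.5)],30);print(P,P.mean(0))
print(pix2w('side',[(292,202),(292,210)],36))
print('ring',pix2w('side',[(178,206),(202,203.5),(190,196.5),(190,210.5)],34))
print('black',pix2w('side',[(263,163),(252,168),(274,168)],34))
for n in ['side','scene']:
    a=np.linspace(0,6.28,30)
    for (c,r,h) in [((712,-203),22,34),((720,-97),34.5,32)]:
        im=cv2.imread(f'pics/{n}6.png') if h==34 else im
        for z in (0,h):
            q=w2pix(n,np.c_[c[0]+r*np.cos(a),c[1]+r*np.sin(a),0*a+z])
            for u,v in q: cv2.circle(im,(int(u*8),int(v*8)),4,(0,0,255),-1,shift=3)
    cv2.imwrite(f'pics/{n}6m.png',im)
crop('pics/side6m.png','pics/s6mc.png',140,180,240,290,5)
crop('pics/scene6m.png','pics/c6mc.png',310,170,410,240,6)
```

```text
[[ 610.6 -239.8   30. ]
 [ 614.4 -157.9   30. ]] [ 612.5 -198.8   30. ]
[[ 529.1 -201.2   36. ]
 [ 529.8 -179.9   36. ]]
ring [[ 733.8 -195.4   34. ]
 [ 691.4 -201.6   34. ]
 [ 715.1 -221.1   34. ]
 [ 711.  -183.2   34. ]]
black [[ 582.3 -319.3   34. ]
 [ 603.6 -303.8   34. ]
 [ 560.8 -303.2   34. ]]
```

View pics/s6mc.png

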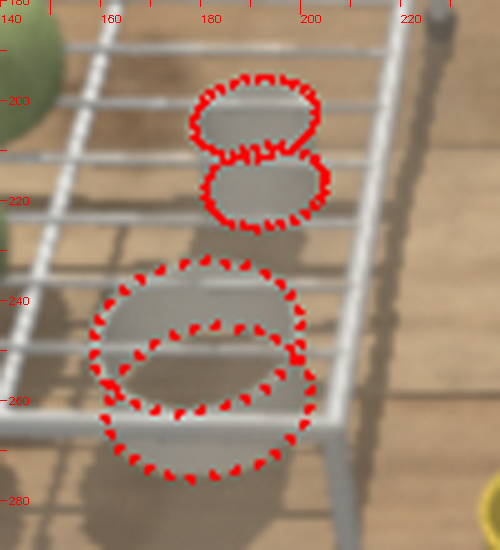

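View pics/c6mc.png

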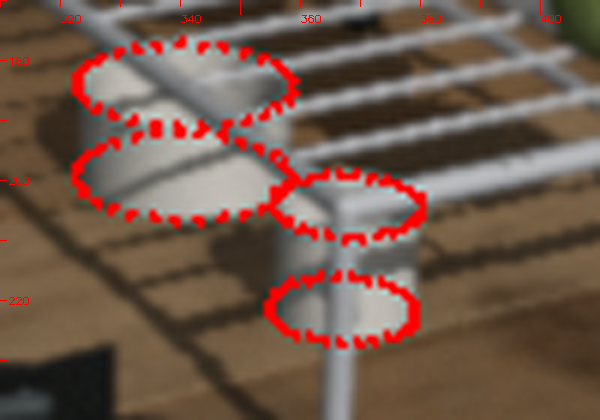

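Request:
carry_out --delta_pos '[[0,0,0.5],[0,0,1.7],[0,0,3.2],[0,0,4.7],[0,0,6.2],[0,0,7.7],[0,0,9.2],[0,0,10.5],[0,0,11.5],[0,0,12],[0,0,12],[0,0,12]]' --rotation '[[0,0,0],[0,0,0],[0,0,0],[0,0,0],[0,0,0],[0,0,0],[0,0,0],[0,0,0],[0,0,0],[0,0,0],[0,0,0],[0,0,0]]'

```text
t: 7.9
ee_pos: [549.5, -197.2, 18.4]
orientation: [-1.193, 1.235, -1.235]
ft_force: [1.3, 0.1, -0.4]
width: 57.0
```

Run:
```python
from h import *
np.set_printoptions(precision=3,suppress=True)
R,p,o=cur(); print(p,o['ft_force'],o['moment'],o['width'],R.as_matrix()[:,0])
for n in ['side','wrist']: cv2.imwrite(f'pics/{n}7.png',ctrl.get_image(n)[:,:,::-1])
crop('pics/side7.png','pics/s7c.png',140,150,290,290,5)
```

```text
[ 549.539 -197.179   18.439] [ 1.26   0.098 -0.393] [-0.034  0.01   0.048] 56.982437141985415 [-0.035 -0.999 -0.   ]
```

View pics/s7c.png

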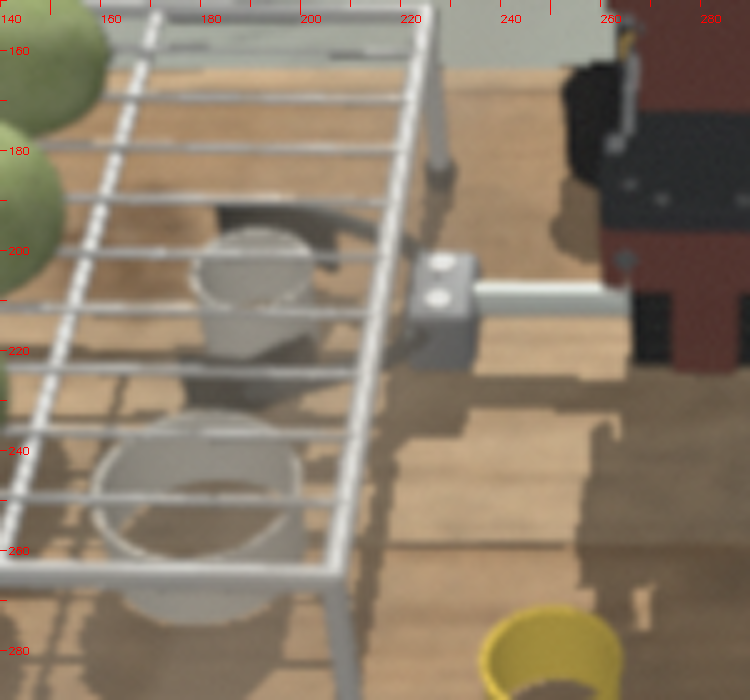

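View pics/wrist7.png

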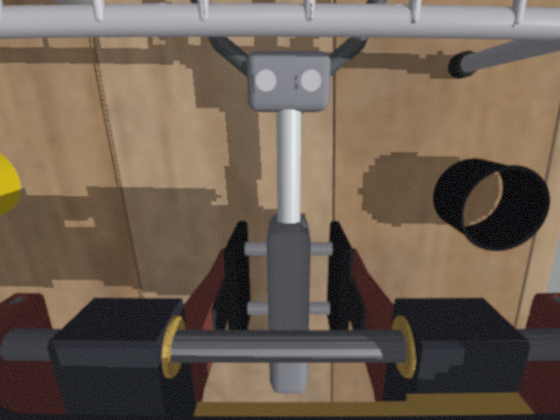

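Both pads flank the ring: far pad at side (182–205,191), near pad around (177–205,220), ring centred at (190,203). Squeezing now.

Request:
carry_out --delta_pos '[[0,0,0],[0,0,0],[0,0,0],[0,0,0],[0,0,0],[0,0,0],[0,0,0],[0,0,0],[0,0,0],[0,0,0],[0,0,0],[0,0,0]]' --rotation '[[0,0,0],[0,0,0],[0,0,0],[0,0,0],[0,0,0],[0,0,0],[0,0,0],[0,0,0],[0,0,0],[0,0,0],[0,0,0],[0,0,0]]' --hand 255

```text
t: 9.0
ee_pos: [549.5, -197.3, 18.5]
orientation: [-1.192, 1.235, -1.235]
ft_force: [-1.9, 0.1, -0.3]
width: 41.3
```

Run:
```python
from h import *
np.set_printoptions(precision=3,suppress=True)
R,p,o=cur(); print(p,o['ft_force'],o['moment'],o['width'],R.as_matrix()[:,0])
for n in ['side','wrist']: cv2.imwrite(f'pics/{n}8.png',ctrl.get_image(n)[:,:,::-1])
crop('pics/side8.png','pics/s8c.png',140,150,290,290,5)
```

```text
[ 549.519 -197.305   18.488] [-1.855  0.1   -0.287] [0.06  0.327 0.063] 41.279162352311594 [-0.035 -0.999 -0.   ]
```

View pics/s8c.png

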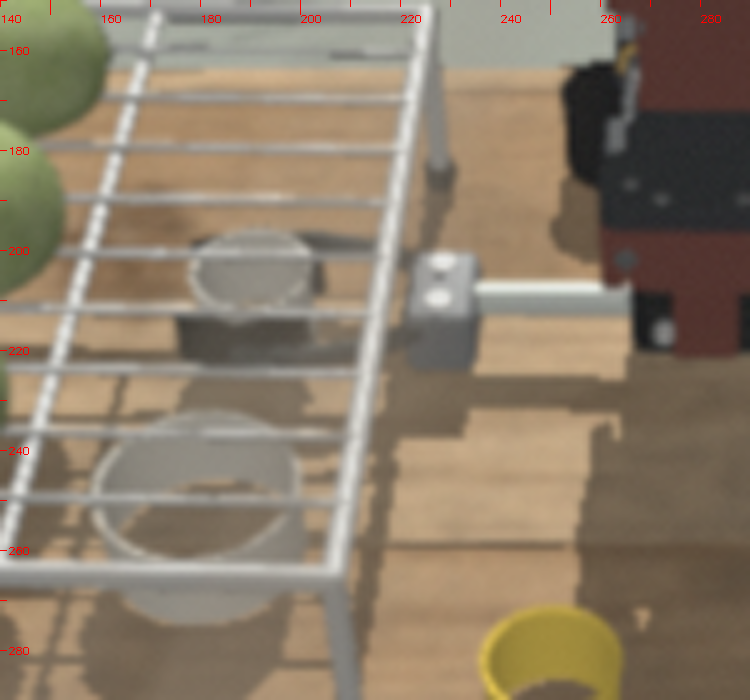

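View pics/wrist8.png

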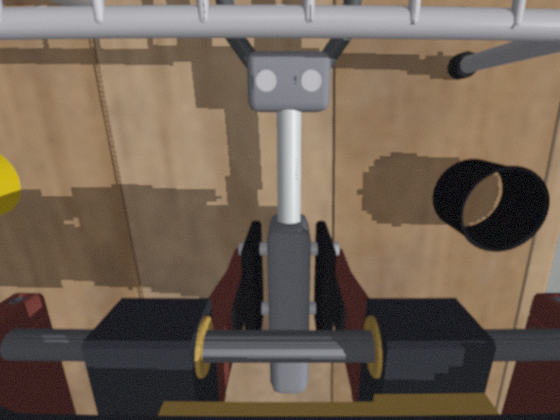

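Stalled at 41.3 mm (trigger about 10.3 mm) with the pads on the ring. Drawing out.

Request:
carry_out --delta_pos '[[0,0,-0.3],[0,0,-1],[0,0,-2],[0,0,-3.2],[0,0,-4.4],[0,0,-5.6],[0,0,-6.8],[0,0,-8],[0,0,-9.2],[0,0,-10.4],[0,0,-11.4],[0,0,-12]]' --rotation '[[0,0,0],[0,0,0],[0,0,0],[0,0,0],[0,0,0],[0,0,0],[0,0,0],[0,0,0],[0,0,0],[0,0,0],[0,0,0],[0,0,0]]'

```text
t: 10.1
ee_pos: [428.1, -193.0, 18.6]
orientation: [-1.192, 1.236, -1.235]
ft_force: [0.7, -0.7, -1.1]
width: 41.0
```

Request:
carry_out --delta_pos '[[0,0,-0.6],[0,0,-0.9],[0,0,-1],[0,0,-1],[0,0,-1],[0,0,-1]]' --rotation '[[0,0,0],[0,0,0],[0,0,0],[0,0,0],[0,0,0],[0,0,0]]'

```text
t: 10.6
ee_pos: [419.5, -192.6, 18.5]
orientation: [-1.193, 1.236, -1.234]
ft_force: [-1.9, -1.3, 0.1]
width: 41.0
```

Run:
```python
from h import *
np.set_printoptions(precision=3,suppress=True)
R,p,o=cur(); print(p,o['ft_force'],o['moment'],o['width'],R.as_matrix()[:,0])
for n in ['side','scene']: cv2.imwrite(f'pics/{n}9.png',ctrl.get_image(n)[:,:,::-1])
crop('pics/side9.png','pics/s9c.png',170,150,350,290,4)
crop('pics/scene9.png','pics/c9c.png',180,120,420,280,3)
```

```text
[ 419.45  -192.645   18.465] [-1.924 -1.278  0.119] [-0.116  0.359 -0.046] 40.962796588919716 [-0.035 -0.999 -0.   ]
```

View pics/s9c.png

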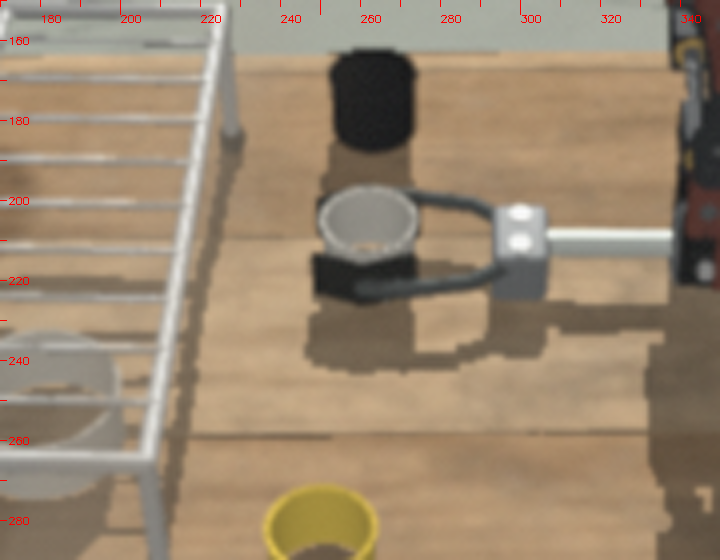

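View pics/c9c.png

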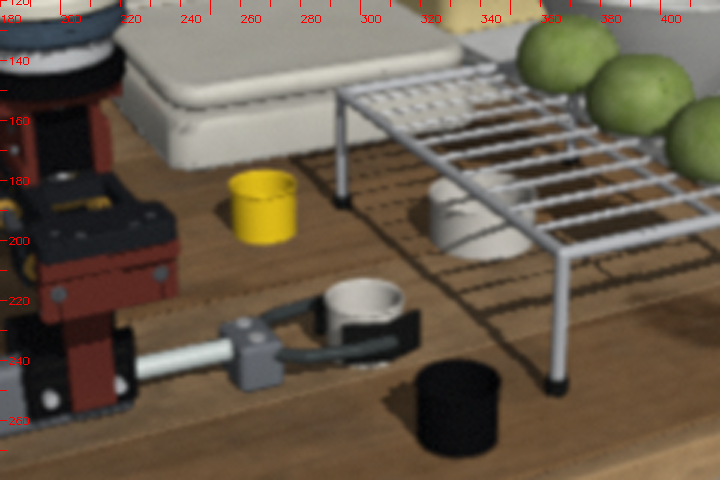

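The ring is out, upright in the jaws at side (259,205). Letting go in two stages.

Request:
carry_out --delta_pos '[[0,0,0],[0,0,0],[0,0,0],[0,0,0],[0,0,0],[0,0,0]]' --rotation '[[0,0,0],[0,0,0],[0,0,0],[0,0,0],[0,0,0],[0,0,0]]' --hand 90

```text
t: 11.2
ee_pos: [419.7, -192.7, 18.5]
orientation: [-1.192, 1.235, -1.235]
ft_force: [0.4, 0.2, -2.0]
width: 57.3
```

Request:
carry_out --delta_pos '[[0,0,0],[0,0,0],[0,0,0],[0,0,0],[0,0,0],[0,0,0],[0,0,0],[0,0,0]]' --rotation '[[0,0,0],[0,0,0],[0,0,0],[0,0,0],[0,0,0],[0,0,0],[0,0,0],[0,0,0]]' --hand 0

```text
t: 11.87
ee_pos: [419.6, -192.8, 18.6]
orientation: [-1.192, 1.235, -1.235]
ft_force: [0.5, 0.2, -1.2]
width: 87.8
```

Run:
```python
from h import *
np.set_printoptions(precision=3,suppress=True)
R,p,o=cur(); print(p,o['ft_force'],o['moment'],o['width'])
for n in ['side','wrist']: cv2.imwrite(f'pics/{n}10.png',ctrl.get_image(n)[:,:,::-1])
crop('pics/side10.png','pics/s10c.png',230,150,410,290,4)
```

```text
[ 419.645 -192.752   18.573] [ 0.541  0.188 -1.167] [-0.007  0.16  -0.018] 87.78165099313702
```

View pics/s10c.png

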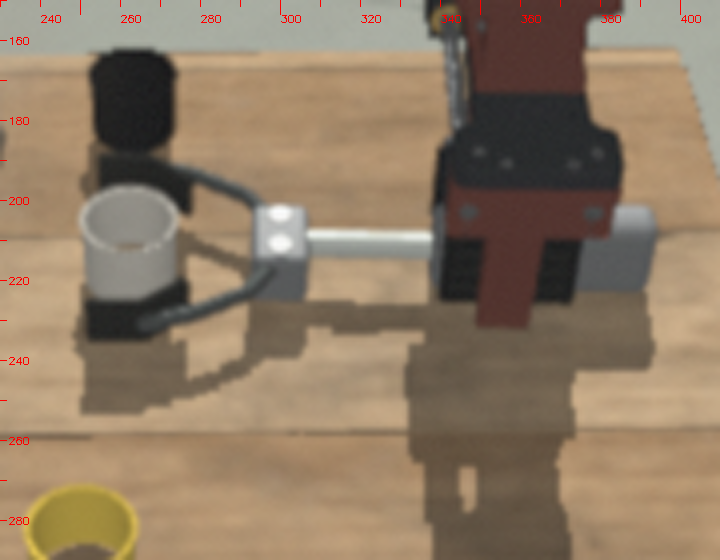

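View pics/wrist10.png

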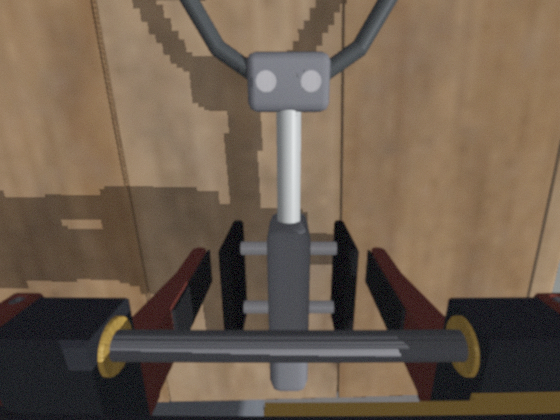

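The fingers are clear of the paddles on both sides and the ring stands free. Lifting straight up.

Request:
carry_out --delta_pos '[[0,-0.5,0],[0,-1.5,0],[0,-3,0],[0,-5,0],[0,-7.5,0],[0,-10,0],[0,-13,0],[0,-16,0],[0,-18,0],[0,-18,0],[0,-18,0]]' --rotation '[[0,0,0],[0,0,0],[0,0,0],[0,0,0],[0,0,0],[0,0,0],[0,0,0],[0,0,0],[0,0,0],[0,0,0],[0,0,0]]'

```text
t: 12.88
ee_pos: [420.2, -193.0, 200.1]
orientation: [-1.191, 1.232, -1.238]
ft_force: [0.2, -0.9, -0.5]
width: 87.6
```

Run:
```python
from h import *
np.set_printoptions(precision=1,suppress=True)
R,p,o=cur(); print(o['t'],p,o['ft_force'],o['width'])
cv2.imwrite('pics/wrist11.png',ctrl.get_image('wrist')[:,:,::-1])
for n in ['side','scene']: cv2.imwrite(f'pics/{n}11.png',ctrl.get_image(n)[:,:,::-1])
print('ring',pix2w('side',(262,205),34))
```

```text
12.8833 [ 420.2 -193.   200.1] [ 0.2 -0.9 -0.5] 87.61083864836
ring [[ 583.2 -196.1   34. ]]
```

View pics/wrist11.png

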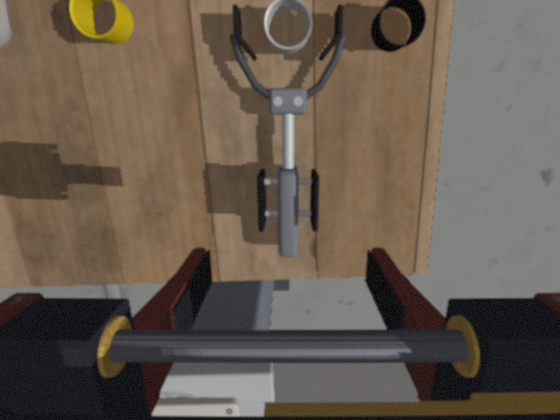

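View pics/scene11.png

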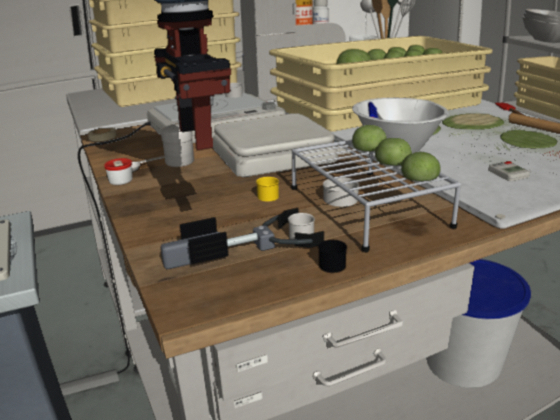

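View pics/side11.png

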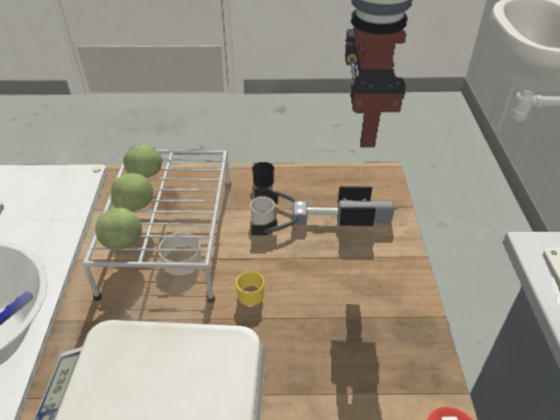

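All good: the ring is upright at about (583,−196), roughly 73 mm before the rack edge. The reacher lies flat and released, the large ring hasn't moved (side (180,252)), and the gripper is clear. Handing in.

```bash
python3 -c "
from workcell import ctrl
print(ctrl.close_job())"
```

```text
the job is handed in; nothing more can be done
None
```

The small steel ring is out from under the rack and standing upright on the open table, and the job is handed in at about 13 s of the 42 s allowed.

I pinched the reacher by its paddles and turned it to face the ring. I then slid it under the rack and squeezed until it stalled at 41 mm over the paddles (trigger about 10.4 mm). I drew the ring out, let go in two stages and lifted the arm straight up.

**Last checks from the pictures:**
- **Small ring:** about 73 mm in front of the rack's front edge, at roughly (583, −196).
- **Reacher:** lying flat with its paddles sprung out.
- **Large ring:** at the same image position as at the start.
- **Gripper:** raised to 200 mm and touching nothing.

**What went differently:** when I first lifted the reacher it pivoted about 20° nose down in the pinch. I set it flat again and slid it along the table for the rest of the job.

None of the last checks failed. Two estimates of where I held the reacher along its length differed by up to about 10 mm, but the pads still closed on the ring. Contact forces on the ring cannot be read directly, and the hand-in gives no verdict.

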